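# Slide the batch carrier round the bent rail to its stop

### The job

Slide the batch carrier along the bent wire rail, round both bends, until its ring rests against the stop plate at the sealer end, which marks this batch as ready to seal. Let go and leave it hanging upright and still there; do not knock over or shift the tea tin and the tin lid that stand on the rail's base board.

Things in the scene. Friction and masses are not known exactly. Their poses are not given: they have to be found in the camera images.
- batch_rail: Fixed rail: wooden board 170 x 320 x 15 mm on the table with a level steel wire 10 mm thick, centre line 150 mm above the table. Origin: centre of the board's underside; x across it (170 mm), y along it (320), z up. From above the wire is a Z: three straight legs and two quarter-circle bends (35 mm radius). At both ends it turns down into the board.
- rail_bend1 (a point): On the wire's centre line where the first leg meets the first bend; axes as batch_rail, in which it is at (-60, +35, 150) mm. First leg: straight from a plain 30 mm round keeper collar at y = +125 to here. The bend then curves about (-25, +35) to (-25, 0), where the middle leg begins.
- rail_bend2 (a point): On the wire's centre line where the middle leg meets the second bend; axes as batch_rail, in which it is at (+25, 0, 150) mm. Middle leg: straight along +x, from x = -25 to here. The bend then curves about (+25, -35) to (+60, -35), where the last leg begins and runs along -y to the stop at y = -125.
- carrier: Loose batch carrier, about 0.12 kg, captive on the wire, light friction. Aluminium ring: 34 mm outside, 22 mm bore, 14 mm long. Black grip tab on a short stem above: 30 mm along x, 10 mm thick along y, from 32 to 66 mm above the origin. Weight plate below: 34 mm along x, to 66 mm below it. Origin: bore centre; x along the wire towards the stop, y sideways, z up. It starts on the first leg.
- rail_home (a point): The carrier's origin when it hangs with its ring touching the stop: on the last leg, 7 mm before the pad face; at (60, -118, 144) mm in batch_rail, same axes. The stop, to -y of it, is a 44 mm square steel plate with a 38 mm round rubber pad. A hanging carrier's origin is always 6 mm below the wire's centre line; that 6 mm play all round lets it turn through the bends.
- near_tin: White lidded tea tin, 69 mm across, 138 mm high, standing on the base board in the corner between the middle and last legs. Origin: centre of its underside, z up. To be left alone.
- near_lid: White tin lid, 69 mm across, 26 mm high, lying on the base board in the corner between the first and middle legs. Origin: centre of its underside, z up. To be left alone.
There are look-alikes about, which are no part of the job. Leave any blue or turquoise look-alike of the carrier alone.

How it is judged:
By the outcome, as a careful person would: the job done as asked, in the order asked, and still so for the second after the job is handed in, with the robot touching nothing.
It also fails if it takes over 51 s, if anything falls off the work surface, if the arm or the gripper's body presses on something with over 40 N, if the wrist force passes 120 N, or if a joint passes its speed limit or range.

### The arm

A 7-joint arm with a two-finger parallel gripper is mounted at the origin on a cart in front of the work surface, level with it; the furniture and walls round the work are solid. World frame = base frame: x ahead of the robot, y to its left, z up, the work surface at z = 0. Lengths are in m, angles in rad, forces in N, time in s.
With the tool pointing down it reaches from about 0.425 to 0.925 m from the base axis. Payload 6.8 kg.
Tool frame: the origin (TCP) lies midway between the tips of the shut fingers; the grasp point (between the pads) lies 19 mm behind it; z points along the fingers, y is the line along which they close (so a half turn about z gives the same grasp; the last joint's range is limited). The gripper opens to 88 mm and grips with 3 to 60 N. Pads are 20 mm wide; open, the fingers measure 115 mm over their backs; the gripper's body (75 mm by 178 mm) begins 61 mm behind the grasp point.
Start: joints at [-1.254, 0.477, 0.022, 1.555, -0.011, 1.109, -0.083], TCP at [0.278, 0.615, 0.223] pointing down, gripper open.
Joint ranges: [-2.96, 2.96], [-0.34, 2.1], [-1.41, 1.46], [0.24, 2.44], [-1.37, 4.51], [0.17, 1.92], [-2.96, 2.96]. Speed limits (rad/s): [2.39, 2.39, 3.14, 3.14, 3.14, 3.14, 3.14].

### API

Orientations are given as a unit quaternion [x, y, z, w].
In Python, from cell import goto, servo_line, move_joints, ungrasp, close, hold, ik, get_state, grab_frame, Unreachable, finish_job gives the robot as it stands. Calls block until the motion is done:
- goto(position, orientation): joint-space move of the TCP to a pose.
- servo_line(position, speed=0.15, frame=None, f_stop=None): straight line of the TCP; frame=None keeps the orientation; speed is the mean speed in m/s. With f_stop (N) it stops when the force on the tool has changed by that much, and returns True; else False.
- move_joints(angles): joint-space move.
- ungrasp() and close(): open the fingers fully, or close them until they stop; the grip force is fixed at half the most.
- hold(seconds).
- ik(position, orientation): joint angles nearest the present ones, or None.
- get_state(): the state.
- grab_frame(name): name is "scene" or "top" or "wrist"; returns a dict with "color" (400x640x3 uint8, red, green, blue), "depth" (400x640 float32, m along the optical axis (not along the pixel's ray), 0 where there is no reading), "fx", "fy", "cx", "cy" (pixels), "position" and "attitude" of the camera in the world. Camera axes: x right, y down, z forward; pixel columns grow to the right and rows downward; lengths in m; the calibration is good to about 2 mm. A picture is of the moment at which its call begins.
A pose or a line that the arm cannot do raises Unreachable and nothing moves.
- finish_job(): hands the job in; it is judged then, once.
The state is a dict: "clock": time; "qpos": joint angles; "dq": joint speeds; "effort": joint torques, N m; "ee_pos": TCP position; "eef_rot": TCP orientation; "ft_force": force on the tool from outside, world axes, zero at the start; "moment": the same for the moment, N m; "width": finger opening in m; "finger_force": force on a finger pad.
Only numpy, scipy, OpenCV 4.12 (cv2) and the standard library are available. Lean on these libraries where they do the work, as an engineer would, in place of code of your own. Each camera call takes 0.05 s, during which the arm holds its last target. There are 200 camera calls.

## Working session

There is one attempt and no reset: what is moved stays moved. The work goes in short steps, each a Python script; the robot and the scene stay as the last script left them, time stands still between calls to the robot, and variables do not carry over. Pictures are saved under pics/ and viewed, at most 10 in all, crops included, and the job is handed in when it is done.

```bash
mkdir -p pics; ls
python3 - <<'E'
from cell import *
import cv2,numpy as np
for n in("scene","top"):
    f=grab_frame(n); cv2.imwrite(f"pics/{n}0.png",f["color"][:,:,::-1]); np.savez(f"{n}0.npz",**f)
    print(n,f["fx"],f["fy"],f["cx"],f["cy"],f["position"],f["attitude"],(f["depth"]>0).mean())
s=get_state();print(s["clock"],s["ee_pos"],s["eef_rot"],s["width"],s["ft_force"])
E
```

```text
pics
scene 389.04240343230475 389.04240343230475 324.8919698622882 193.44023868955549 [ 0.03489178 -0.56678233  0.48030665] [ 0.80142345 -0.25886854  0.17701539 -0.50928684] 0.9959375
top 438.3353558258908 438.3353558258908 329.5901356870434 201.55647900633033 [0.39486507 0.03896191 0.95792474] [-0.70434688  0.70689493 -0.03876456  0.05188782] 0.995984375
0.1 [0.27801521 0.61450357 0.22180849] [ 2.10802660e-01  9.77528318e-01 -7.85515081e-04 -9.48873569e-05] 0.0876940746935214 [ 0.45967874 -0.76600059  0.42808873]
```

View pics/scene0.png

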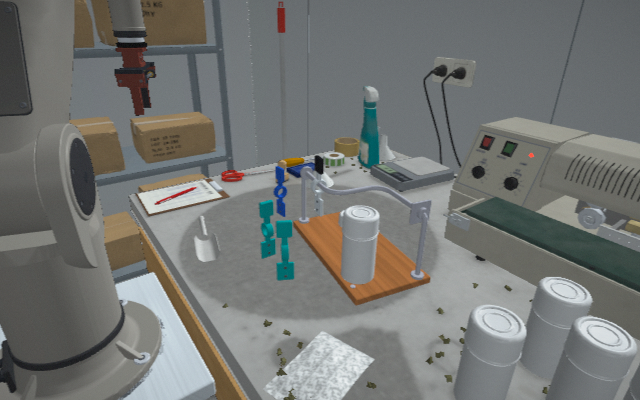

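View pics/top0.png

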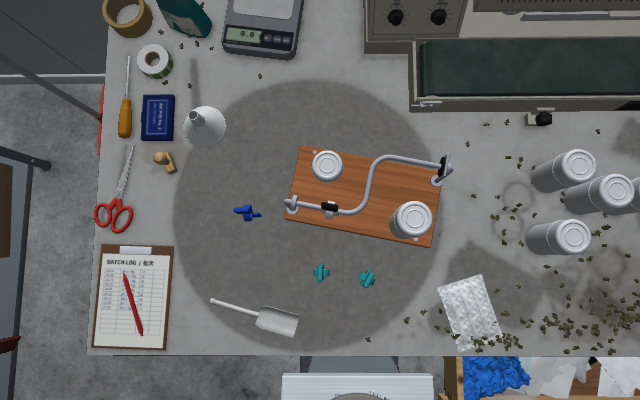

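The top view shows the rail board at (285–450, 145–247). Its keeper collar is at (291,203) and its stop plate at (443,167). The lid is at (326,165) and the tin at (411,219).

Carrier candidates are the black tab on the wire at (329,208), blue at (246,212), and turquoise at (321,272) and (367,278). Only the black-tabbed one is on the wire's first leg, so it fits. I'll confirm it with a crop and measure the rail.

```bash
cat > h.py <<'E'
import numpy as np,cv2
from scipy.spatial.transform import Rotation as R
def cloud(f):
    v,u=np.mgrid[:400,:640]; d=f["depth"]
    p=np.stack([(u-f["cx"])/f["fx"]*d,(v-f["cy"])/f["fy"]*d,d],-1)
    return p@R.from_quat(f["attitude"]).as_matrix().T+f["position"]
def ray(f,u,v,z):
    r=R.from_quat(f["attitude"]).apply([(u-f["cx"])/f["fx"],(v-f["cy"])/f["fy"],1]);p=np.array(f["position"])
    return p+r*(z-p[2])/r[2]
E
python3 - <<'E'
from h import *
f=dict(np.load("top0.npz"));P=cloud(f);c=f["color"]
hsv=cv2.cvtColor(c,cv2.COLOR_RGB2HSV);print(hsv[185,350],P[185,350],hsv[208,329],P[208,329])
roi=np.zeros((400,640),bool);roi[135:260,275:460]=1
m=roi&(hsv[...,0]<20)&(hsv[...,1]>90)&(abs(P[...,2]-.015)<.012)
print("board z",np.median(P[m][:,2]),m.sum())
pts=np.array([ray(f,u,v,.015)[:2] for v,u in np.argwhere(m)],np.float32)
r=cv2.minAreaRect(pts*1000);print("rect",r,cv2.boxPoints(r))
b=roi&(c.max(-1)<50)
n,l,st,ce=cv2.connectedComponentsWithStats(b.astype(np.uint8))
for i in range(1,n):
    if st[i,4]>15: print(st[i],ce[i],np.median(P[l==i],0),P[l==i][:,2].max())
for k,(u,v) in dict(collar=(291,203),lid=(326,165),tin=(411,218),wire1=(310,206),mid=(369,185),last=(415,160),stop=(443,167)).items(): print(k,P[v,u])
a=c[130:260,270:465];s=grab=dict(np.load("scene0.npz"))["color"][140:300,240:440]
cv2.imwrite("pics/crop.png",np.vstack([cv2.resize(a,(500,333),interpolation=2),cv2.resize(s,(500,267),interpolation=2)])[:600,:,::-1])
E
```

```text
[ 12 154 131] [0.55284379 0.01177862 0.01409904] [110  64  12] [0.48049007 0.05384228 0.20772274]
board z 0.014711847793987765 8096
rect ((530.72705078125, -17.9456787109375), (318.62823486328125, 169.7246551513672), 78.46343231201172) [[ 415.7174  -157.06932]
 [ 582.0132  -191.0131 ]
 [ 645.7367   121.17796]
 [ 479.44092  155.12175]]
[438 157   8  20  82] [441.41463415 166.65853659] [ 0.56074922 -0.15316968  0.16090138] 0.17008069423231242
[321 202  17  10 111] [329.18018018 206.71171171] [0.48222246 0.05377804 0.20893949] 0.2123049723796434
collar [0.49508256 0.12426889 0.16333537]
lid [0.59213292 0.06337851 0.03965215]
tin [ 0.46780203 -0.09608653  0.15041953]
wire1 [0.49047436 0.09001672 0.154236  ]
mid [ 0.52874198 -0.01920744  0.15692898]
last [ 0.57581328 -0.10560246  0.15485928]
stop [ 0.55913807 -0.15347697  0.16954919]
```

View pics/crop.png

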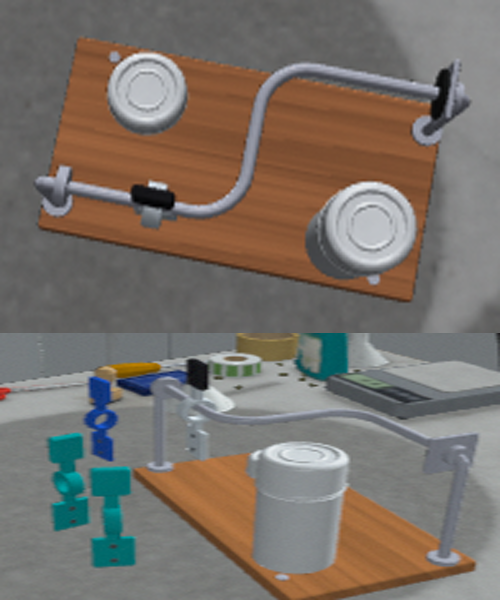

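The crop confirms it: the black-tabbed aluminium carrier is on the wire's first leg. The rail's centre is at (0.531, -0.018), yawed -11.5°. The tab comes out at rail (-62, +61), and the stop and wire points agree to about 3 mm. Next I'll check IK along the whole path, hover, and look with the wrist camera.

```bash
cat >> h.py <<'E'
C=np.array([.5307,-.0179]);YAW=-np.deg2rad(11.54)
M=np.array([[np.cos(YAW),-np.sin(YAW)],[np.sin(YAW),np.cos(YAW)]])
def w(x,y,z): return [*(C+M@np.array([x,y])/1000),z]       # rail mm -> world
def q(a,flip=0):   # a: carrier x heading in rail frame, deg; tool x along the wire, z down
    return R.from_euler('z',np.rad2deg(YAW)+a+180*flip,degrees=True)*R.from_euler('x',180,degrees=True)
def path(y0,n=6):
    p=[(-60,y0,-90),(-60,35,-90)]
    for t in np.linspace(0,90,n+1)[1:]: p.append((-25-35*np.cos(np.radians(t)),35-35*np.sin(np.radians(t)),-90+t))
    p.append((25,0,0))
    for t in np.linspace(0,90,n+1)[1:]: p.append((25+35*np.sin(np.radians(t)),-35+35*np.cos(np.radians(t)),-t))
    return p
E
python3 - <<'E'
from h import *
from cell import *
for fl in(0,1):
    for p in [(-60,61,-90),(-25,0,0),(25,0,0),(60,-35,-90),(60,-118,-90)]:
        j=ik(w(p[0],p[1],.186),q(p[2],fl).as_quat()); print(fl,p,None if j is None else np.round(j,2))
fl=[k for k in(0,1) if all((j:=ik(w(p[0],p[1],.186),q(p[2],k).as_quat())) is not None and abs(j[6])<2.7 for p in path(61)+[(60,-118,-90)])]
print(fl)
fl=min(fl,key=lambda k:abs(ik(w(-60,61,.27),q(-90,k).as_quat())[6]))
print("use",fl); goto(w(-60,61,.30),q(-90,fl).as_quat())
s=get_state();print(s["clock"],s["ee_pos"],s["qpos"])
f=grab_frame("wrist");cv2.imwrite("pics/w1.png",f["color"][:,:,::-1])
P=cloud(f);m=(P[...,2]>.19)&(P[...,2]<.222)&(f["color"].max(-1)<60)&(np.linalg.norm(P[...,:2]-np.array(w(-60,61,0))[:2],axis=-1)<.05)
n,l,st,ce=cv2.connectedComponentsWithStats(m.astype(np.uint8))
for i in range(1,n):
    if st[i,4]>60:
        p=(P[l==i][:,:2]-C)@M*1000; print(st[i],ce[i],"rail x",p[:,0].min(),p[:,0].max(),"y",p[:,1].min(),p[:,1].max(),"z",P[l==i][:,2].max())
E
```

```text
0 (-60, 61, -90) [-0.3   0.21  0.07  2.04 -0.02  0.89  2.72]
0 (-25, 0, 0) [-0.82  0.33  0.89  2.03 -0.32  0.92 -1.53]
0 (25, 0, 0) [-0.79  0.46  0.95  1.93 -0.45  0.98 -1.4 ]
0 (60, -35, -90) [ 0.83  0.66 -1.18  1.76  0.66  1.19  2.4 ]
0 (60, -118, -90) [-0.69  0.73  1.28  1.87 -0.77  1.16 -2.48]
1 (-60, 61, -90) [-0.72  0.23  0.56  2.06 -0.15  0.89 -0.28]
1 (-25, 0, 0) [-0.48  0.25  0.45  2.02 -0.14  0.9   1.41]
1 (25, 0, 0) [-0.42  0.34  0.43  1.91 -0.17  0.93  1.47]
1 (60, -35, -90) [-0.5   0.43  0.66  1.85 -0.31  0.97  0.09]
1 (60, -118, -90) [-0.47  0.48  0.83  1.86 -0.42  0.99  0.34]
[1]
use 1
2.2583 [0.48421374 0.05522193 0.29982869] [-0.78173063  0.08333757  0.58497682  1.92237156 -0.05014702  1.15041366
 -0.37667254]
[314 184   9  33 283] [317.96466431 199.75618375] rail x -63.837660698908145 -55.84277463002409 y 47.469865733582495 76.004400873117 z 0.21118169241521229
```

View pics/w1.png

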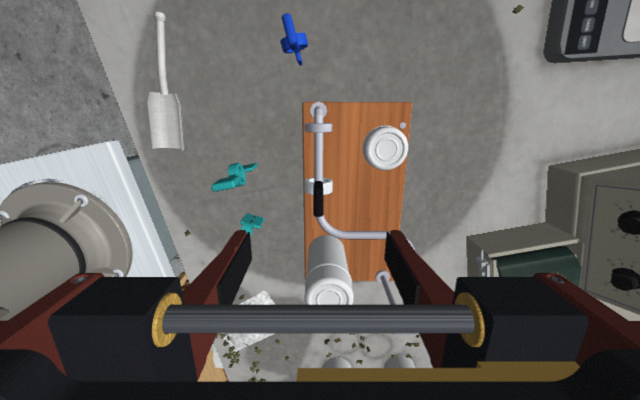

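The wrist view shows the tab at (318,200) midway between the fingers, at rail (-60, 61.7) with its top at 0.211 m, and the way down is clear. Next: grasp, lift 5 mm to centre the ring on the wire, and go round the first bend.

```bash
cat > go.py <<'E'
from h import *
from cell import *
def rep(t):
    s=get_state();print(t,round(s["clock"],2),"rail",np.round((np.array(s["ee_pos"][:2])-C)@M*1000,1),round(s["ee_pos"][2],4),"w",round(s["width"],4),"F",np.round(s["ft_force"],1))
def run(pts,z=.186,v=.06):
    for x,y,a in pts:
        hit=servo_line(w(x,y,z),speed=v,frame=q(a,1).as_quat(),f_stop=12)
        rep((round(x),round(y),round(a)))
        if hit: print("HIT");return False
    return True
E
python3 - <<'E'
from go import *
servo_line(w(-60,61.7,.181),speed=.08,f_stop=10);rep("down")
close();rep("closed")
if get_state()["width"]>.006:
    servo_line(w(-60,61.7,.186),speed=.03);rep("up")
    run(path(61.7)[1:9])
E
```

```text
down 3.95 rail [-59.7  61.8] 0.1814 w 0.0879 F [ 0.5 -0.1 -0.3]
closed 5.12 rail [-60.   61.7] 0.181 w 0.0093 F [-0.3  0.5  0.2]
up 5.44 rail [-59.9  61.8] 0.1862 w 0.0098 F [ 0.2  0.1 -0.7]
(-60, 35, -90) 6.03 rail [-60.   34.9] 0.186 w 0.0098 F [-1.1  0.4 -1.4]
(-59, 26, -75) 6.44 rail [-58.8  26.3] 0.186 w 0.0097 F [-0.5  0.1 -0.8]
(-55, 18, -60) 6.85 rail [-55.3  17.8] 0.186 w 0.0102 F [ 0.4 -0.  -1.7]
(-50, 10, -45) 7.26 rail [-49.9  10.6] 0.186 w 0.01 F [-0.2 -0.5 -1.5]
(-42, 5, -30) 7.67 rail [-42.7   5. ] 0.1859 w 0.0098 F [-0.9  0.8 -0.9]
(-34, 1, -15) 8.07 rail [-34.4   1.4] 0.1859 w 0.0099 F [-0.9 -0.7 -1.2]
(-25, 0, 0) 8.48 rail [-25.3   0.1] 0.1859 w 0.0098 F [-0.6  0.5 -1.4]
(25, 0, 0) 9.47 rail [24.6 -0.1] 0.1859 w 0.01 F [-0.  -0.7 -0.3]
```

Run:
```python
from go import *
if run(path(61.7)[9:]+[(60,-108,-90)]):
    servo_line(w(60,-108,.181),speed=.02,f_stop=6);rep("lower")
    print(servo_line(w(60,-126,.181),speed=.02,f_stop=4));rep("stop")
    f=grab_frame("top");cv2.imwrite("pics/t2.png",cv2.resize(f["color"][130:260,360:490],(520,520),interpolation=2)[:,:,::-1])
```

```text
(34, -1, -15) 9.88 rail [33.7 -1.1] 0.186 w 0.0101 F [ 0.  -0.1 -0.9]
(42, -5, -30) 10.28 rail [42.1 -4.6] 0.1859 w 0.01 F [ 0.9  0.4 -1.3]
(50, -10, -45) 10.69 rail [ 49.4 -10.1] 0.1859 w 0.01 F [-0.2  0.3 -1.4]
(55, -17, -60) 11.1 rail [ 55.  -17.2] 0.1859 w 0.0099 F [-0.2  0.3 -1.3]
(59, -26, -75) 11.51 rail [ 58.5 -25.6] 0.1859 w 0.0098 F [ 0.7  0.1 -1.3]
(60, -35, -90) 11.92 rail [ 59.9 -34.6] 0.1859 w 0.0095 F [ 0.  -1.2 -1.5]
(60, -108, -90) 13.28 rail [  60.  -107.4] 0.1859 w 0.0095 F [-0.8 -0.1 -1.3]
lower 13.61 rail [  60.1 -107.6] 0.1809 w 0.0095 F [0.2 1.  4.5]
True
stop 13.92 rail [  60.2 -107.7] 0.1809 w 0.0099 F [-0.2  0.3  4.3]
```

Lowering already loads the wire (+4.5 N up), so the false stop came from vertical pressing. I'll ease up 1 mm and push on.

Run:
```python
from go import *
servo_line(w(60,-107.7,.1825),speed=.02);rep("ease")
print(servo_line(w(60,-126,.1825),speed=.02,f_stop=5));rep("stop")
f=grab_frame("top");cv2.imwrite("pics/t3.png",cv2.resize(f["color"][130:260,360:490],(520,520),interpolation=2)[:,:,::-1])
f=grab_frame("scene");cv2.imwrite("pics/s3.png",cv2.resize(f["color"][160:310,320:470],(600,600),interpolation=2)[:,:,::-1])
```

```text
ease 14.22 rail [  59.6 -107.7] 0.1821 w 0.0101 F [-0.2  0.6 -1.2]
True
stop 14.82 rail [  59.5 -117.7] 0.182 w 0.0099 F [ 1.1  0.7 -1.4]
```

View pics/s3.png

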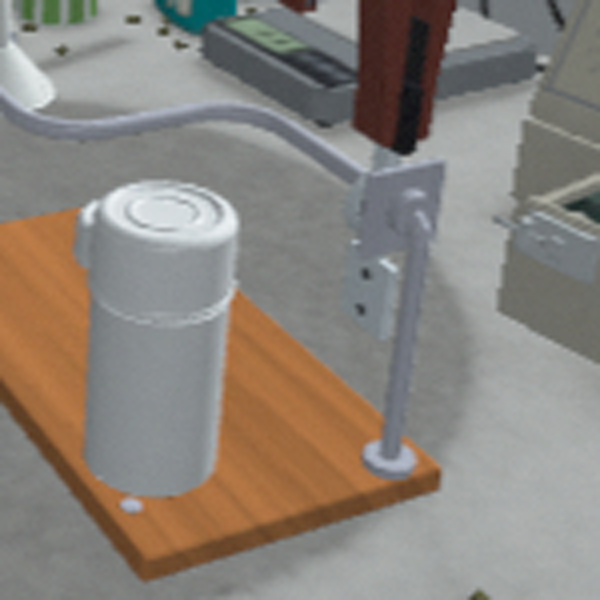

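The scene crop shows the carrier upright with its ring at the stop plate (about (360,200) in the crop), the gripper just above the plate, and the tin undisturbed. The TCP is at rail y = -117.7, against an expected -118. I'll press lightly and release.

Run:
```python
from go import *
for y in (-118.2,-118.7,-119.2,-119.7,-120.2):
    servo_line(w(60,y,.1815),speed=.01);hold(.1);rep(y)
    s=np.array(get_state()["ft_force"][:2])@M
    print("along",s)
    if s[1]>3.5: break
ungrasp();hold(.3);rep("open")
servo_line(w(60,y,.30),speed=.1,f_stop=8);rep("up")
hold(.5)
f=grab_frame("wrist");P=cloud(f)
m=(P[...,2]>.19)&(P[...,2]<.222)&(f["color"].max(-1)<60)&(np.linalg.norm(P[...,:2]-np.array(w(60,-118,0))[:2],axis=-1)<.04)
p=(P[m][:,:2]-C)@M*1000;print("tab",m.sum(),p.min(0),p.max(0),P[m][:,2].max())
cv2.imwrite("pics/w4.png",f["color"][:,:,::-1])
f=grab_frame("scene");cv2.imwrite("pics/s4.png",cv2.resize(f["color"][150:300,310:460],(600,600),interpolation=2)[:,:,::-1])
```

```text
-118.2 15.28 rail [  59.6 -117.7] 0.1812 w 0.0097 F [-0.4  3.  -1. ]
along [-0.99313754  2.87847562]
-118.7 15.63 rail [  59.6 -117.9] 0.1812 w 0.0096 F [-2.2  4.9 -1.8]
along [-3.1034911   4.32369476]
open 17.19 rail [  60.  -118.7] 0.1815 w 0.0876 F [0.3 1.1 0.1]
up 18.52 rail [  59.6 -118.6] 0.2993 w 0.0877 F [ 0.6 -0.7  0. ]
tab 302 [  53.24657778 -131.63123016] [  63.01606738 -103.45117106] 0.21137996018050098
```

View pics/s4.png

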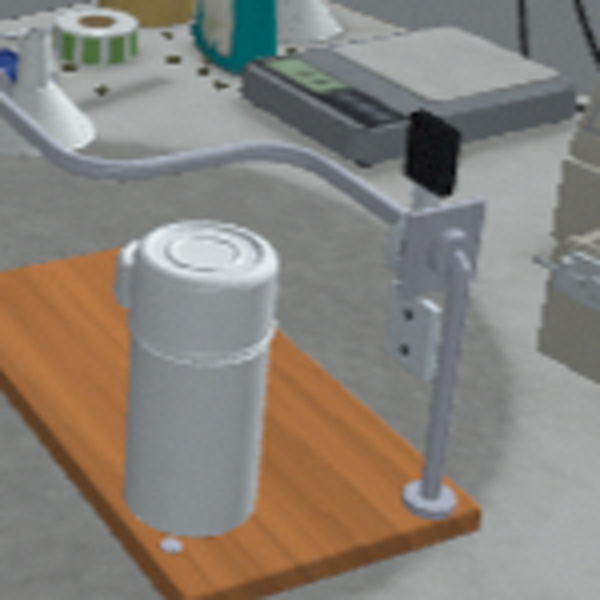

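View pics/w4.png

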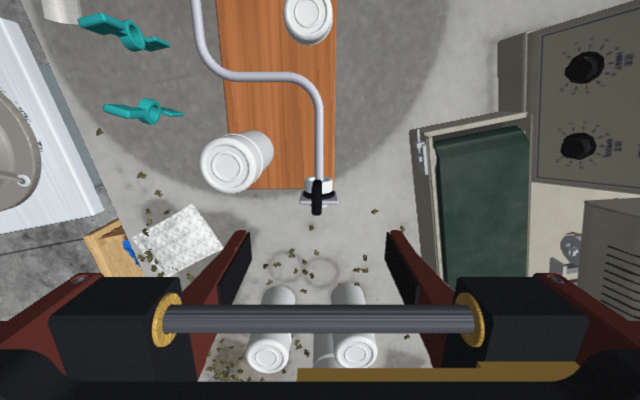

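The carrier is released and hangs upright at the stop, with its tab at (317,197) in the wrist view and rail y ≈ -117.5. The tin and lid look unmoved. I'll check sub-pixel that the ring didn't spring back from its contact position, and that the tin and lid stayed put.

Run:
```python
from go import *
a=cv2.imread("pics/s3.png",0);f=grab_frame("scene");g=cv2.cvtColor(f["color"],cv2.COLOR_RGB2GRAY)
b=cv2.resize(g[160:310,320:470],(600,600),interpolation=2)
s0=cv2.imread("pics/scene0.png",0)
def d(a,b):
    a,b=np.float32(a),np.float32(b);return cv2.phaseCorrelate(a,b,cv2.createHanningWindow(a.shape[::-1],cv2.CV_32F))
print("plate shift px/4",d(a[235:345,330:405],b[235:345,330:405]),"post",d(a[300:470,370:430],b[300:470,370:430]))
print("tin",d(s0[200:290,335:385],g[200:290,335:385]))
t=grab_frame("top");t0=cv2.imread("pics/top0.png",0);tg=cv2.cvtColor(t["color"],cv2.COLOR_RGB2GRAY)
print("lid",d(t0[145:185,306:346],tg[145:185,306:346]),"tin top",d(t0[198:240,388:434],tg[198:240,388:434]))
rep("")
```

```text
plate shift px/4 ((4.409381078296086, -0.10633797249599297), 0.6212826152377658) post ((0.025314553097796733, 0.02695422381846413), 0.7993630490479646)
tin ((-0.02995688245272987, -0.01065837022142091), 0.9359314325120714)
lid ((-0.012113283435706279, -0.014724064625422528), 1.003864240050316) tin top ((0.009943477605006024, 0.5004539486315984), 1.0006639554268784)
 19.23 rail [  60.  -118.7] 0.3 w 0.0879 F [ 0.3 -0.8 -0.3]
```

The plate's image moved about 1 px toward the stop on release, so it swung upright from a slight pitch while gripped. That could leave a sub-millimetre gap. The tin and lid haven't moved: the tin-top 0.5 px is DFT padding, since the scene view shows 0.03 px. I'll regrasp it as it hangs and press again to close any gap.

Run:
```python
from go import *
def al(): return np.mean([(hold(.02),np.array(get_state()["ft_force"][:2])@M)[1] for _ in range(8)],0)
servo_line(w(58.8,-117.5,.181),speed=.12,f_stop=8);rep("down")
close();rep("closed");b=al();print("base",b)
for y in np.arange(-117.8,-121,-.3):
    servo_line(w(58.8,y,.181),speed=.01);s=al()-b
    print(round(y,1),np.round((np.array(get_state()["ee_pos"][:2])-C)@M*1000,2)[1],s)
    if s[1]>2.5: break
f=grab_frame("scene");g0=cv2.cvtColor(f["color"],cv2.COLOR_RGB2GRAY)
ungrasp();hold(.2);servo_line(w(58.8,y,.30),speed=.12,f_stop=8);hold(.5);rep("up")
imgs=[]
for _ in range(2): imgs.append(cv2.cvtColor(grab_frame("scene")["color"],cv2.COLOR_RGB2GRAY));hold(.4)
c=lambda g:np.float32(cv2.resize(g[160:310,320:470],(600,600),interpolation=2)[235:343,333:405])
h=cv2.createHanningWindow((72,108),cv2.CV_32F)
print("release shift px",np.array(cv2.phaseCorrelate(c(g0),c(imgs[0]),h)[0])/4,"still",np.array(cv2.phaseCorrelate(c(imgs[0]),c(imgs[1]),h)[0])/4)
f=grab_frame("wrist");P=cloud(f)
m=(P[...,2]>.19)&(P[...,2]<.222)&(f["color"].max(-1)<60)&(np.linalg.norm(P[...,:2]-np.array(w(60,-118,0))[:2],axis=-1)<.04)
p=(P[m][:,:2]-C)@M*1000;print("tab",m.sum(),p.min(0),p.max(0),get_state()["clock"])
cv2.imwrite("pics/w5.png",cv2.resize(f["color"][160:230,280:360],(640,560),interpolation=2)[:,:,::-1])
```

```text
down 20.37 rail [  59.4 -117.7] 0.1817 w 0.0879 F [-0.5 -0.3  0.4]
closed 21.54 rail [  58.8 -117.5] 0.181 w 0.0097 F [0.5 0.7 0.7]
base [ 0.17600788 -0.31489336]
-117.8 -117.58 [-0.29625022  0.99888926]
-118.1 -117.66 [-0.54174098  2.69277983]
up 25.59 rail [  58.8 -118.1] 0.2999 w 0.0877 F [ 0.1  0.3 -0.4]
release shift px [ 0.97459231 -0.01327803] still [-0.0296319   0.00614567]
tab 302 [  52.07939776 -131.10394963] [  61.96800396 -103.32200148] 26.5417
```

View pics/w5.png

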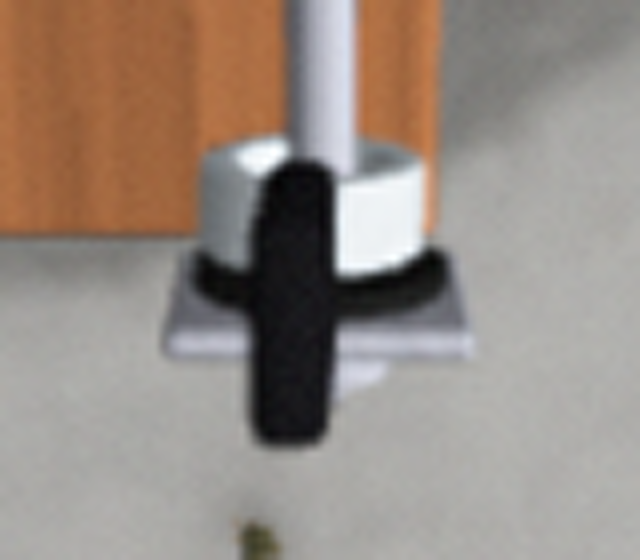

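The enlarged wrist crop shows the ring flush against the rubber pad at about (320,275) and the carrier upright. On regrasp, force rose within 0.2 mm, so the ring was already touching the stop. It is still (0.03 px between frames) and the gripper is clear, so I'm handing in.

```bash
python3 -c "
from cell import *
print(get_state()['clock'],get_state()['width']);print(finish_job())"
```

```text
26.5417 0.08796833460348455
the job is handed in; nothing more can be done
None
```

Handed in at 26.5 s of the 51 s limit: the carrier hangs upright, still and released with its ring against the stop pad, the tea tin and lid have not moved, and no verdict came back.

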